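# Snap the toy mallets into the clip rack

## Task

Put the two loose toy mallets away in the rack: press each one down sideways into a free pair of spring clips until both clips have snapped round the handle and it sits fully home, with its head on the same side as the head of the beater that is already clipped in. Leave that beater in its clips, and do not push the train engine, the carriage or the ball about.

Things in the scene. Friction and masses are not known exactly. Their poses are not given: they have to be found in the camera images.
- ball_mallet_mid (a point): Toy mallet: plain blue ball head 46 mm in diameter, beech handle 18 mm in diameter, round knob (34 mm) at the butt; 198 mm long, about 85 g. Point: middle of the 118 mm of bare handle, on its axis; x along it to the head. Lies loose on head and knob, point 20 mm up, handle sloping 2 degrees (head end up), head pointing away from the robot within 46 degrees. May be left or right of the rack.
- ball_mallet_head (a point): Centre of the ball head, 82 mm from the middle of the handle.
- barrel_mallet_mid (a point): Toy mallet: wooden barrel head, 46 mm in diameter, 66 mm long, set crosswise, beech handle 18 mm in diameter, round knob (34 mm) at the butt; 198 mm long, about 85 g. Point: middle of the 118 mm of bare handle, on its axis; x along it to the head. Lies loose on head and knob, point 20 mm up, handle sloping 2 degrees (head end up), head pointing away from the robot within 46 degrees. May be left or right of the rack.
- barrel_mallet_head (a point): Centre of the barrel head, 82 mm from the middle of the handle.
- egg_beater_mid (a point): Beater with an egg-shaped wooden head (38 mm in diameter, 41 mm long) and a handle and knob like the mallets', already snapped into the middle place of the rack; it stays there. This point is the middle of its bare handle; x runs along it towards its head.
- egg_beater_head (a point): Point in the beater's egg head, 82 mm from the middle of its handle.
- place_left (a point): Left place of the rack, free at the start: two clips in line. Point: where the middle of a handle lies, on its axis, when snapped home: 51 mm above the shelf, half-way between the two clips. x along the handle to the side where the heads belong (away from the robot, at most 17 degrees off straight ahead), y along the row to the left, z up.
- place_right (a point): Right place of the rack, free at the start; point and axes as for the left place. Along x there is about 14 mm of play either way before a head or knob meets a clip. Between the two clips of a place 64 mm of handle is free to grip (58 mm between the battens, 35 mm of free height below the handle's axis).
- place_middle (a point): Middle place, taken by the beater; point and axes alike. Each clip, 12 mm wide in x, opens upward: two sprung steel jaws flare to a mouth 23 mm wide, 67 mm above the shelf, and narrow to 11 mm at 59 mm. Pushed straight down, a handle springs them apart (about 10 to 15 N in all for both clips) and they close over it at 51 mm, on the clip's base. Merely laid on the lips it stays about 15 mm too high.
- rack: Clip rack, fixed to the shelf: maple board 128 x 300 x 16 mm, across it two beech battens (18 mm wide, tops 40 mm above the shelf, 76 mm apart in x), each with a row of three upward-opening spring clips 90 mm apart in y. Two clips in line, one on each batten, hold one handle. Origin: centre of the board's underside; axes as for the places.
- engine: Red wooden toy train engine, 144 mm long, 64 mm wide and 98 mm high, loose, beyond the rack. Not part of the job. Origin under its centre, x towards its front.
- carriage: Green wooden toy carriage, 122 mm long, 64 mm wide and 86 mm high, loose, beyond the rack. Not part of the job. Origin under its centre, x along it.
- ball: Hollow orange plastic ball, 100 mm in diameter, pierced with round finger holes, sitting on one of them beyond the rack. Not part of the job. Origin under its centre.
There are look-alikes about, which are no part of the job. What is shaped like the part that bears barrel_mallet_mid but turquoise or yellow is not meant.

How it is judged:
At the end, for the whole second after the job is handed in: Left and right place each hold one loose mallet, the middle one still the beater: mid-handle within 4 mm of seated height, 5 mm across, 22 mm along; handle in line within 4 degrees; all heads on the side away from the robot. Mallets at rest (((x of ball_mallet_mid in the frame of place_left between -0.022 and 0.022 m and y of ball_mallet_mid in the frame of place_left between -0.005 and 0.005 m and z of ball_mallet_mid in the frame of place_left between -0.004 and 0.004 m and angle between the x axis of ball_mallet_mid and the x axis of place_left, either way round below 0.07 rad and x of ball_mallet_head in the frame of place_left above 0.05 m and x of barrel_mallet_mid in the frame of place_right between -0.022 and 0.022 m and y of barrel_mallet_mid in the frame of place_right between -0.005 and 0.005 m and z of barrel_mallet_mid in the frame of place_right between -0.004 and 0.004 m and angle between the x axis of barrel_mallet_mid and the x axis of place_right, either way round below 0.07 rad and x of barrel_mallet_head in the frame of place_right above 0.05 m) or (x of ball_mallet_mid in the frame of place_right between -0.022 and 0.022 m and y of ball_mallet_mid in the frame of place_right between -0.005 and 0.005 m and z of ball_mallet_mid in the frame of place_right between -0.004 and 0.004 m and angle between the x axis of ball_mallet_mid and the x axis of place_right, either way round below 0.07 rad and x of ball_mallet_head in the frame of place_right above 0.05 m and x of barrel_mallet_mid in the frame of place_left between -0.022 and 0.022 m and y of barrel_mallet_mid in the frame of place_left between -0.005 and 0.005 m and z of barrel_mallet_mid in the frame of place_left between -0.004 and 0.004 m and angle between the x axis of barrel_mallet_mid and the x axis of place_left, either way round below 0.07 rad and x of barrel_mallet_head in the frame of place_left above 0.05 m)) and x of egg_beater_mid in the frame of place_middle between -0.022 and 0.022 m and y of egg_beater_mid in the frame of place_middle between -0.005 and 0.005 m and z of egg_beater_mid in the frame of place_middle between -0.004 and 0.004 m and angle between the x axis of egg_beater_mid and the x axis of place_middle, either way round below 0.07 rad and x of egg_beater_head in the frame of place_middle above 0.05 m and linear speed of each of ball_mallet, barrel_mallet below 0.02 m/s); the robot touches nothing.
It fails at once if the train engine is shifted more than 30 mm (distance of engine from where it was at the start of the episode above 0.03 m).
It fails at once if the carriage is shifted more than 30 mm (distance of carriage from where it was at the start of the episode above 0.03 m).
It fails at once if the ball is shifted more than 30 mm (distance of ball from where it was at the start of the episode above 0.03 m).
It also fails if it takes over 58 s, if anything falls off the work surface, if the arm or the gripper's body presses on something with over 40 N, if the wrist force passes 120 N, or if a joint passes its speed limit or range.

## Robot

A 6-joint arm with a two-finger parallel gripper is mounted at the origin on the work surface. World frame = base frame: x ahead of the robot, y to its left, z up, the work surface at z = 0. Lengths are in m, angles in rad, forces in N, time in s.
With the tool pointing down it reaches from about 0.325 to 0.75 m from the base axis. Payload 7.6 kg.
Tool frame: the origin (TCP) lies at the very end of the fingers, on their centre line; the grasp point (between the pads) lies 19 mm behind it; y points along the fingers, x is the direction in which the jaws open and shut, and the axes are right-handed (so a half turn about y gives the same grasp; the last joint's range is limited). The gripper opens to 85 mm and grips with 20 to 120 N. Pads are 22 mm wide; open, the fingers measure 114 mm over their backs; the gripper's body (76 mm by 85 mm) begins 54 mm behind the grasp point. The pads swing forward as they close: fully open they stand 13 mm farther back than shut.
Start: joints at [-1.248, 0.052, 1.401, -0, 1.689, -0.07], TCP at [0.201, -0.485, 0.231] pointing down, gripper open.
Joint ranges: [-2.9, 2.9], [-0.91, 2.17], [0.12, 2.37], [-1.06, 4.2], [0.26, 2.73], [-2.93, 2.93]. Speed limits (rad/s): [2.57, 2.57, 3.01, 3.14, 3.14, 3.14].

## Interface

Orientations are given as a unit quaternion [x, y, z, w].
In Python, from bench import * gives the robot as it stands.
- The arm moves only by the tool apply_moves, never from a script. Its argument "increments" is a list of rows, each an object with "offset": the shift along the tool's x, y, z in cm, a list of three; "roll": the turn about the tool's y in degrees. A call has exactly 5 rows; each row shifts and turns the commanded pose from where the row before left it, along the tool's axes as they then stand; what a row does not reach is not made up. A row lasts 1/12 s, in which the tool goes at most 41.7 mm and 7.16 degrees, less where a joint would pass 70% of its speed; a pose out of reach is approached as far as the arm can. A call is refused whole if a number of a shift passes 4.17 or a number of a turn 7.16, either way. A call with a gripper value outside its range is refused whole. "fingers" is the closure in counts, from 0 (fully open) to 255 (shut), set as the call begins (left out, the last holds). The fingers move at their own pace and stop on an object; the grip force is fixed at half the most. Time passes only in rows, so rows that do not move let the fingers close, or fill a call up. It gives the time, the measured TCP pose, the force and the opening at its end, in the units of the state.
- read_state(): the state, without advancing time (a new reading comes with each control period).
- snapshot(name): name is "scene" or "side" or "wrist"; returns a dict with "img" (480x640x3 uint8, red, green, blue), "mtx" (3x3 intrinsics, pixels), "world_from_camera" (4x4, takes a point from camera to world coordinates). Camera axes: x right, y up, looking along -z (the intrinsics and any distortion apply to the point x, -y, -z); pixel columns grow to the right and rows downward; lengths in m; the calibration is good to about 2 mm. A picture is of the moment at which its call begins. There is no depth.
- finish_job(): hands the job in, once; it reports no verdict.
The state is a dict: "clock": time; "joints": joint angles; "joint_velocities": joint speeds; "tau": joint torques, N m; "position": TCP position; "tcp_rot": TCP orientation; "force": force on the tool from outside, world axes, zero at the start; "moment": the same for the moment, N m; "opening": finger opening in m.
Only numpy, scipy, OpenCV 4.12 (cv2) and the standard library are available. Lean on these libraries where they do the work, as an engineer would, in place of code of your own. Each camera call takes 0.05 s, during which the arm holds its last target.

## Working session

There is one attempt and no reset: what is moved stays moved. The work goes in short steps, Python scripts to look and compute and a tool call to move; the robot and the scene stay as the last step left them, time stands still between calls to the robot, and variables do not carry over. Pictures are saved under pics/ and viewed, and the job is handed in when it is done.

Besides the shell and the picture viewer there is one more tool, called by a JSON object that holds its "name" and its "arguments", one argument or row to a line. apply_moves: Moves the arm, as the interface text tells. Its arguments: {"type":"object","properties":{"increments":{"type":"array"},"fingers":{"type":"number"}},"required":["increments"]}

```bash
ls; mkdir -p pics; python3 - <<'E'
from bench import *
import cv2
s=read_state();print(s)
for n in ["scene","side","wrist"]:
    d=snapshot(n);cv2.imwrite(f"pics/{n}0.png",d["img"][:,:,::-1]);print(n,d["mtx"].tolist(),d["world_from_camera"].round(4).tolist(),[k for k in d])
E
```

```text
pics
{'clock': 0.0, 'joints': array([-1.24833526e+00,  5.28523297e-02,  1.40174606e+00, -4.09193666e-05,
        1.68859155e+00, -7.02887057e-02]), 'joint_velocities': array([ 0.0005657 , -0.00033338,  0.00035171, -0.00107764, -0.00247266,
        0.00023972]), 'tau': array([-2.31458616e-03, -3.81661749e+01, -3.60189307e+01, -1.97547652e-04,
        6.10905365e-03, -1.90121924e-06]), 'position': array([ 0.20085253, -0.4847296 ,  0.23045351]), 'tcp_rot': array([-0.58761205,  0.39328902, -0.39237869,  0.58828121]), 'force': array([ 0.29602676, -0.02901758,  0.0954439 ]), 'moment': array([ 0.03792164, -0.09784188,  0.01006517]), 'opening': 0.08537188231038391}
scene [[622.9988600702296, 0.0, 321.2784326672055], [0.0, 622.9988600702296, 242.39837587075883], [0.0, 0.0, 1.0]] [[-0.6136, -0.5129, 0.6003, 1.3033], [0.7896, -0.4039, 0.4619, 0.6162], [0.0055, 0.7575, 0.6528, 0.943], [0.0, 0.0, 0.0, 1.0]] ['img', 'mtx', 'world_from_camera']
side [[531.6760528923853, 0.0, 324.6215092712904], [0.0, 531.6760528923853, 232.99467047006294], [0.0, 0.0, 1.0]] [[-0.9996, 0.0266, -0.0064, 0.4863], [-0.0248, -0.777, 0.629, 0.7019], [0.0118, 0.6289, 0.7774, 0.9388], [0.0, 0.0, 0.0, 1.0]] ['img', 'mtx', 'world_from_camera']
wrist [[398.9114779540599, 0.0, 324.2658114019509], [0.0, 398.9114779540599, 250.45488058229634], [0.0, 0.0, 1.0]] [[0.3828, 0.8906, 0.2456, 0.263], [-0.9238, 0.3695, 0.0998, -0.4593], [-0.0019, -0.2651, 0.9642, 0.3738], [0.0, 0.0, 0.0, 1.0]] ['img', 'mtx', 'world_from_camera']
```

View pics/scene0.png

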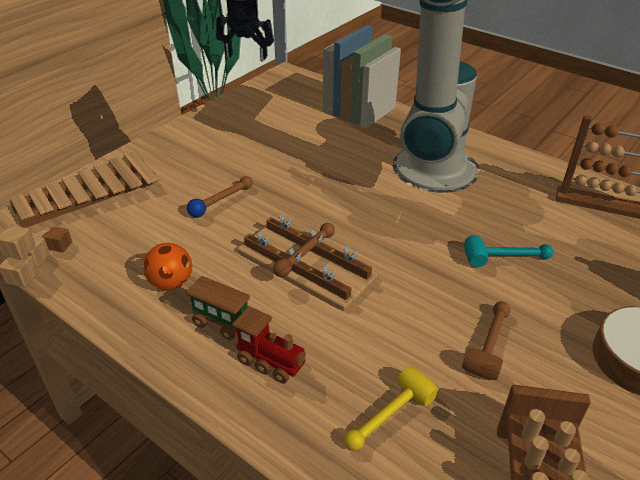

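View pics/side0.png

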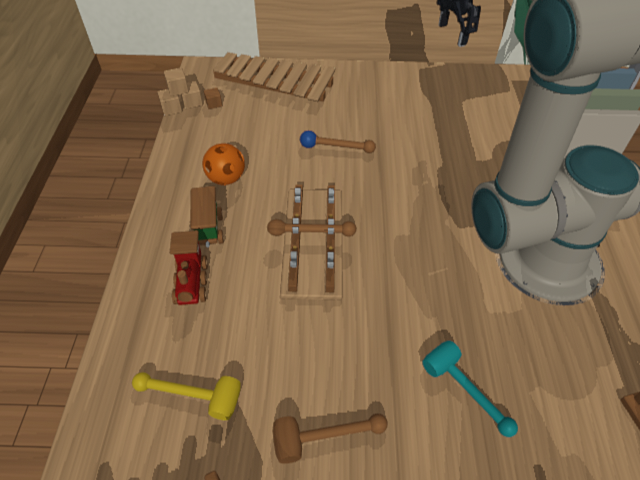

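View pics/wrist0.png

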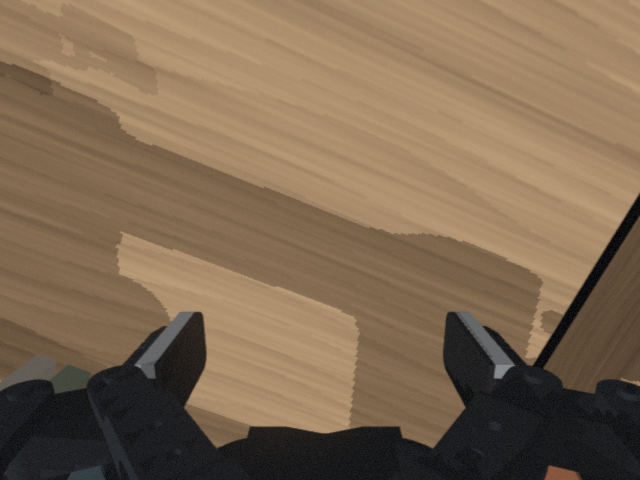

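```bash
python3 - <<'E'
import cv2,numpy as np
s=cv2.imread("pics/scene0.png");d=cv2.imread("pics/side0.png")
def crop(im,x,y,w,h,W,H): return cv2.resize(im[y:y+h,x:x+w],(W,H),interpolation=cv2.INTER_CUBIC)
a=np.hstack([crop(s,180,170,90,60,400,267),crop(s,440,290,90,100,267,296)[:267]])
b=np.hstack([crop(d,290,115,100,50,400,200),crop(d,265,400,130,70,400,215)[:200]])
cv2.imwrite("pics/crop_a.png",a);cv2.imwrite("pics/crop_b.png",b)
cv2.imwrite("pics/rack_s.png",crop(s,230,205,160,110,800,550))
cv2.imwrite("pics/rack_d.png",crop(d,260,175,105,130,485,600))
E
```

```text
(no output)
```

View pics/crop_a.png

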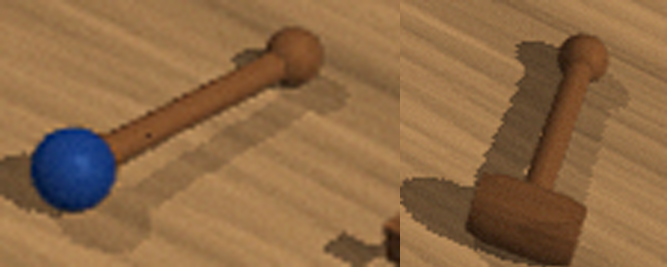

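View pics/crop_b.png

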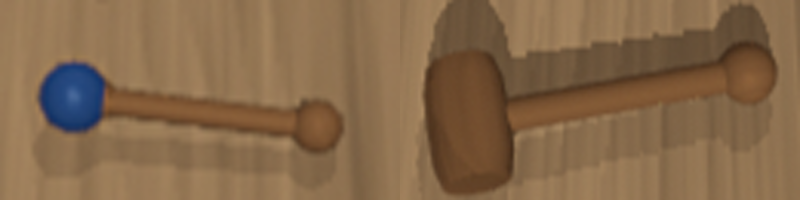

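View pics/rack_s.png

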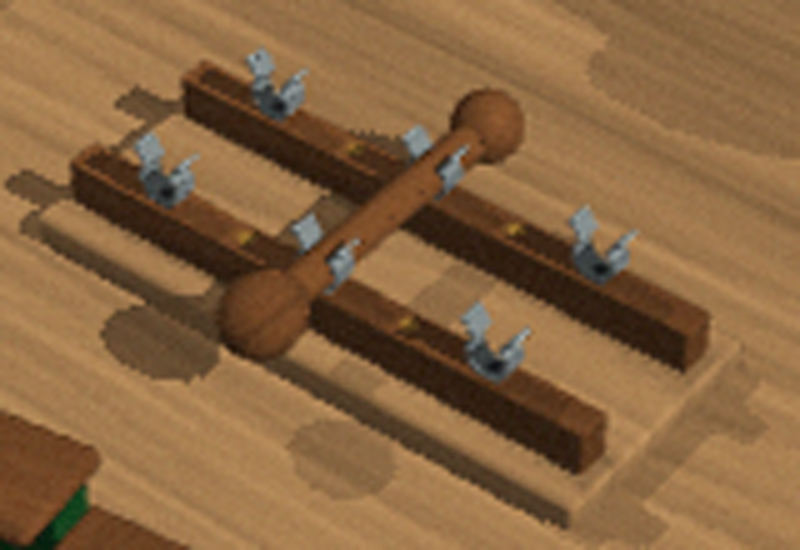

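View pics/rack_d.png

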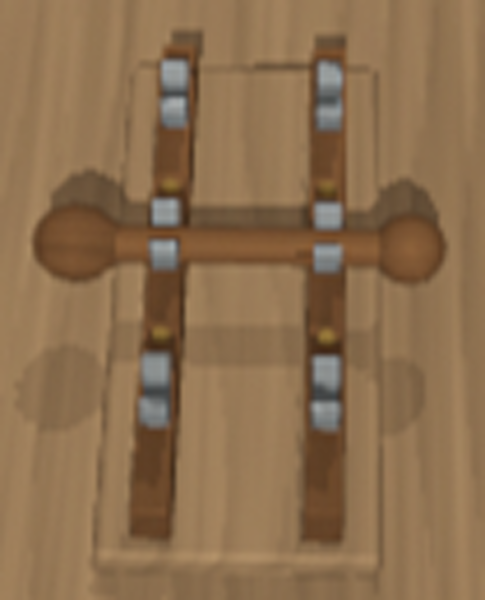

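```bash
cat > h.py <<'E'
import numpy as np, cv2
from scipy.optimize import least_squares
from scipy.spatial.transform import Rotation as Rot
CAM={"scene":(np.array([[622.9988600702296,0,321.2784326672055],[0,622.9988600702296,242.39837587075883],[0,0,1]]),None),}
def proj(P,K,T):
    P=np.atleast_2d(P);q=(P-T[:3,3])@T[:3,:3]; q=q*[1,-1,-1]
    return q[:,:2]/q[:,2:]*[K[0,0],K[1,1]]+[K[0,2],K[1,2]]
def onz(px,z,K,T):
    px=np.atleast_2d(px).astype(float); d=np.c_[(px-[K[0,2],K[1,2]])/[K[0,0],K[1,1]],np.ones(len(px))]*[1,-1,-1]
    d=d@T[:3,:3].T; o=T[:3,3]; return o+d*((z-o[2])/d[:,2])[:,None]
def pt(p,l): # p=(x,y,yaw), local
    l=np.atleast_2d(l);c,s=np.cos(p[2]),np.sin(p[2])
    return np.c_[p[0]+c*l[:,0]-s*l[:,1],p[1]+s*l[:,0]+c*l[:,1],l[:,2]]
E
cat > a.py <<'E'
from bench import *
from h import *
C={n:snapshot(n) for n in("scene","side")}
C={n:(np.array(d["mtx"]),np.array(d["world_from_camera"])) for n,d in C.items()}
np.save("cams.npy",C,allow_pickle=True)
def fit(obs,p0):
    f=lambda p:np.concatenate([(proj(pt(p,l),*C[c])[0]-u) for c,l,u in obs])
    r=least_squares(f,p0,loss="soft_l1");print(r.x.round(4),"yaw",np.degrees(r.x[2]).round(2));print(f(r.x).reshape(-1,2).round(1).tolist());return r.x
H=[.082,0,.023];Kn=[-.076,0,.017]
b=fit([("scene",H,(196.4,208)),("scene",Kn,(246.1,182.3)),("side",H,(308.2,139)),("side",Kn,(369,146.2))],[.4,-.3,0])
m=fit([("scene",H,(482.5,364)),("scene",Kn,(501.5,309)),("side",H,(287.2,439.5)),("side",Kn,(378,423.5))],[.5,.3,0])
z=.016;o=[]
S=lambda x,y:(x/5+230-.4,y/5+205-.4); D=lambda x,y:(x/4.617+260-.4,y/4.617+175-.4)
o+=[("scene",[.064,.15,z],S(568,512)),("scene",[-.064,.15,z],S(740,347)),("scene",[.064,-.15,z],S(30,220))]
o+=[("side",[.064,-.15,z],D(135,66)),("side",[-.064,-.15,z],D(376,70)),("side",[-.064,.15,z],D(378,560)),("side",[.064,.15,z],D(97,553))]
for x,y,u in[(.038,-.09,(174,94)),(-.038,-.09,(328,95)),(.038,.09,(154.5,391)),(-.038,.09,(326,391)),(.038,0,(165,232)),(-.038,0,(328,235))]: o.append(("side",[x,y,.063],D(*u)))
for x,y,u in[(.038,-.09,(167,168)),(-.038,-.09,(277,82)),(.038,.09,(496,335)),(-.038,.09,(602,240))]: o.append(("scene",[x,y,.060],S(*u)))
o+=[("scene",[-.076,0,.051],S(488,125)),("side",[-.076,0,.051],D(411,248))]
r=fit(o,[.5,0,0])
for y in(.09,-.09):print(pt(r,[0,y,.051]))
s=read_state();print(Rot.from_quat(s["tcp_rot"]).as_matrix().round(3))
np.save("fit.npy",[b,m,r])
E
python3 a.py
```

```text
[ 0.4619 -0.3417 -0.0949] yaw -5.44
[[-0.1, 0.0], [-0.3, 0.3], [0.2, 0.1], [0.3, 0.1]]
[0.4651 0.3929 0.2162] yaw 12.39
[[-0.1, 0.2], [0.0, 0.8], [0.4, 0.0], [0.1, -0.2]]
[ 0.5193 -0.0289  0.0102] yaw 0.58
[[1.2, 0.5], [1.4, -0.9], [0.6, -0.5], [-0.8, -0.3], [0.5, -0.2], [0.9, 0.6], [-1.1, 1.0], [-0.1, -1.3], [0.3, -0.9], [-0.1, -1.1], [0.1, -0.5], [-0.2, -0.6], [-0.0, -0.5], [-0.2, -0.4], [0.1, -0.4], [-0.1, 0.8], [0.1, 0.3], [-0.3, 1.0], [-0.6, 0.5]]
[[0.51840007 0.06105459 0.051     ]]
[[ 0.52023049 -0.1189361   0.051     ]]
[[ 0.383 -0.     0.924]
 [-0.924  0.001  0.383]
 [-0.001 -1.     0.   ]]
```

{"name": "apply_moves", "arguments": {
  "increments": [
    {"offset":[0,0,0],"roll":5.6},
    {"offset":[0,0,0],"roll":5.6},
    {"offset":[0,0,0],"roll":5.6},
    {"offset":[0,0,0],"roll":5.6},
    {"offset":[0,0,0],"roll":5.6}
  ]
}}

```text
clock: 0.67
position: [0.201, -0.485, 0.2312]
tcp_rot: [-0.474, 0.525, -0.524, 0.474]
force: [-0.4, 0.0, 0.5]
opening: 0.0855
```

{"name": "apply_moves", "arguments": {
  "increments": [
    {"offset":[-1.7,0,2.4],"roll":0},
    {"offset":[-1.7,0,2.4],"roll":0},
    {"offset":[-1.7,0,2.4],"roll":0},
    {"offset":[-1.7,0,2.4],"roll":0},
    {"offset":[-1.7,0,2.4],"roll":0}
  ]
}}

```text
clock: 1.08
position: [0.3296, -0.4111, 0.2313]
tcp_rot: [0.475, -0.523, 0.523, -0.475]
force: [-0.0, -0.7, 0.9]
opening: 0.0852
```

{"name": "apply_moves", "arguments": {
  "increments": [
    {"offset":[-2,0,3],"roll":0},
    {"offset":[-2,0,3],"roll":0},
    {"offset":[-2,0,3],"roll":0},
    {"offset":[-1.5,0,3],"roll":0},
    {"offset":[0,0,0],"roll":0}
  ]
}}

```text
clock: 1.5
position: [0.4593, -0.3457, 0.2305]
tcp_rot: [-0.476, 0.522, -0.522, 0.477]
force: [0.1, 0.2, -0.6]
opening: 0.0853
```

```bash
cat > go.py <<'E'
from bench import *
from h import *
import sys
def rel(x,y,z,head):
    s=read_state();R=Rot.from_quat(s["tcp_rot"]).as_matrix();h=np.arctan2(R[1,2],R[0,2])
    roll=np.degrees((h-head+np.pi)%(2*np.pi)-np.pi)
    d=np.array([x,y,z])-s["position"]
    X=np.array([np.sin(head),-np.cos(head),0]);Z=np.array([np.cos(head),np.sin(head),0])
    print("t",round(s["clock"],2),"pos",s["position"].round(4),"head",np.degrees(h).round(2),"F",s["force"].round(1),"M",s["moment"].round(2),"op",round(s["opening"],4),"j",s["joints"].round(2))
    print("roll needed",roll.round(2),"offset cm after roll: x %.2f y %.2f z %.2f"%(100*d@X,-100*d[2],100*d@Z))
def snap(n,f):
    d=snapshot(n);cv2.imwrite("pics/"+f,d["img"][:,:,::-1]);return d["img"],np.array(d["mtx"]),np.array(d["world_from_camera"])
E
python3 - <<'E'
from go import *
b=np.load("fit.npy")[0]
rel(b[0],b[1],.005,b[2]);im,K,T=snap("wrist","w1.png")
for l in([.082,0,.023],[0,0,.02],[-.076,0,.017]):print(proj(pt(b,l),K,T))
E
```

```text
t 1.5 pos [ 0.4593 -0.3457  0.2305] head -5.19 F [ 0.1  0.2 -0.6] M [-0.05 -0.01  0.05] op 0.0853 j [-0.71  0.19  1.25  0.    1.7   0.95]
roll needed 0.25 offset cm after roll: x -0.42 y 22.55 z 0.23
[[320.16443526 119.52111532]]
[[320.054779   215.67512083]]
[[319.96853776 293.62381873]]
```

View pics/w1.png

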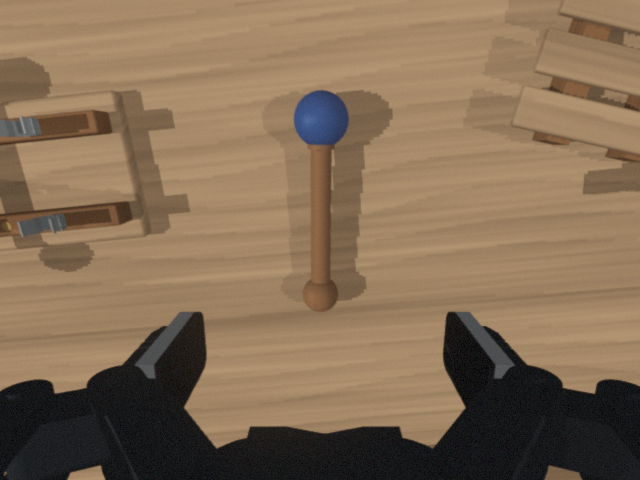

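The wrist view shows the blue ball head at (321,119) and the knob at (320,294), each within 1 px of my fit. Descending onto the handle.

{"name": "apply_moves", "arguments": {
  "increments": [
    {"offset":[-0.4,3.5,0.2],"roll":0.25},
    {"offset":[0,3.5,0],"roll":0},
    {"offset":[0,3.5,0],"roll":0},
    {"offset":[0,3.5,0],"roll":0},
    {"offset":[0,3.5,0],"roll":0}
  ]
}}

```text
clock: 1.97
position: [0.4565, -0.3455, 0.0549]
tcp_rot: [0.474, -0.525, 0.525, -0.474]
force: [-0.0, 0.2, -0.7]
opening: 0.0855
```

{"name": "apply_moves", "arguments": {
  "increments": [
    {"offset":[0,2,0],"roll":0},
    {"offset":[0,1.5,0],"roll":0},
    {"offset":[0,1,0],"roll":0},
    {"offset":[0,0.4,0],"roll":0},
    {"offset":[0,0,0],"roll":0}
  ]
}}

```text
clock: 2.38
position: [0.457, -0.3452, 0.0069]
tcp_rot: [-0.474, 0.525, -0.524, 0.474]
force: [-0.5, -0.6, 0.3]
opening: 0.0854
```

```bash
python3 - <<'E'
from go import *
b=np.load("fit.npy")[0]
rel(b[0],b[1],.005,b[2])
E
```

```text
t 2.38 pos [ 0.457  -0.3452  0.0069] head -5.78 F [-0.5 -0.6  0.3] M [ 0.   -0.03  0.01] op 0.0854 j [-0.71  0.37  1.5  -0.    1.27  0.96]
roll needed -0.34 offset cm after roll: x -0.40 y 0.19 z 0.46
```

{"name": "apply_moves", "arguments": {
  "increments": [
    {"offset":[-0.4,0.1,0.45],"roll":-0.3},
    {"offset":[0,0,0],"roll":0},
    {"offset":[0,0,0],"roll":0},
    {"offset":[0,0,0],"roll":0},
    {"offset":[0,0,0],"roll":0}
  ]
}}

```text
clock: 2.8
position: [0.4627, -0.3416, 0.0069]
tcp_rot: [0.476, -0.523, 0.523, -0.476]
force: [-0.5, -0.8, 0.2]
opening: 0.0855
```

{"name": "apply_moves", "arguments": {
  "increments": [
    {"offset":[0,0,0],"roll":0},
    {"offset":[0,0,0],"roll":0},
    {"offset":[0,0,0],"roll":0},
    {"offset":[0,0,0],"roll":0},
    {"offset":[0,0,0],"roll":0}
  ],
  "fingers": 255
}}

```text
clock: 3.22
position: [0.4624, -0.3414, 0.0063]
tcp_rot: [0.476, -0.523, 0.523, -0.476]
force: [0.0, -0.2, 0.1]
opening: 0.0257
```

{"name": "apply_moves", "arguments": {
  "increments": [
    {"offset":[0,0,0],"roll":0},
    {"offset":[0,0,0],"roll":0},
    {"offset":[0,0,0],"roll":0},
    {"offset":[0,0,0],"roll":0},
    {"offset":[0,0,0],"roll":0}
  ]
}}

```text
clock: 3.63
position: [0.4625, -0.3416, 0.0065]
tcp_rot: [0.476, -0.523, 0.523, -0.476]
force: [0.1, -0.4, 1.4]
opening: 0.016
```

```bash
python3 - <<'E'
from go import *
b=np.load("fit.npy")[0]
rel(b[0],b[1],.005,b[2])
snap("wrist","w2.png")
E
```

```text
t 3.63 pos [ 0.4625 -0.3416  0.0065] head -5.45 F [ 0.1 -0.4  1.4] M [-0.08  0.03 -0.  ] op 0.016 j [-0.7   0.38  1.49 -0.    1.27  0.97]
roll needed -0.01 offset cm after roll: x 0.02 y 0.15 z -0.06
```

View pics/w2.png

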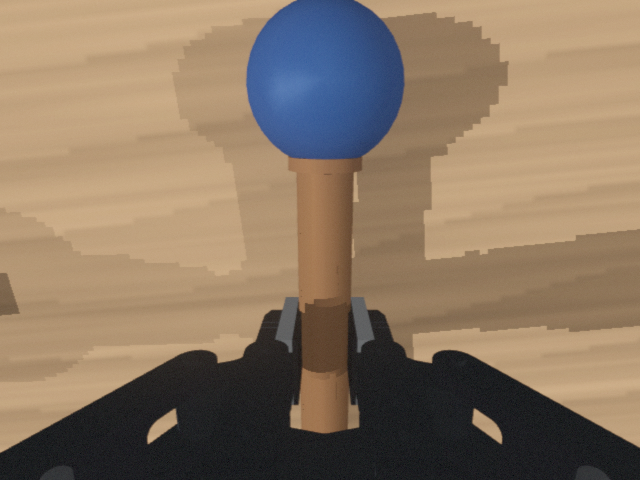

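{"name": "apply_moves", "arguments": {
  "increments": [
    {"offset":[0,-1,0],"roll":0},
    {"offset":[0,-3,0],"roll":0},
    {"offset":[0,-3.5,0],"roll":0},
    {"offset":[0,-3.5,0],"roll":0},
    {"offset":[0,-2.5,0],"roll":0}
  ]
}}

```text
clock: 4.1
position: [0.4629, -0.3417, 0.1453]
tcp_rot: [0.476, -0.522, 0.524, -0.476]
force: [1.1, -0.2, -0.4]
opening: 0.0164
```

```bash
python3 - <<'E'
from go import *
r=np.load("fit.npy")[2]; p=pt(r,[0,-.09,0])[0]
rel(p[0],p[1],.16,r[2])
E
```

```text
t 4.1 pos [ 0.4629 -0.3417  0.1453] head -5.44 F [ 1.1 -0.2 -0.4] M [ 0.04 -0.01  0.02] op 0.0164 j [-0.7   0.23  1.37  0.    1.53  0.97]
roll needed -6.02 offset cm after roll: x -22.22 y -1.47 z 5.96
```

{"name": "apply_moves", "arguments": {
  "increments": [
    {"offset":[0,-0.5,0],"roll":-2},
    {"offset":[0,-0.5,0],"roll":-2},
    {"offset":[0,-0.5,0],"roll":-2},
    {"offset":[-1,0,0.3],"roll":0},
    {"offset":[-2,0,0.6],"roll":0}
  ]
}}

```text
clock: 4.52
position: [0.4707, -0.3119, 0.1566]
tcp_rot: [0.502, -0.498, 0.499, -0.501]
force: [0.9, 0.0, -0.7]
opening: 0.0161
```

{"name": "apply_moves", "arguments": {
  "increments": [
    {"offset":[-3,0,0.8],"roll":0},
    {"offset":[-3,0,0.8],"roll":0},
    {"offset":[-3,0,0.8],"roll":0},
    {"offset":[-3,0,0.8],"roll":0},
    {"offset":[-3,0,0.8],"roll":0}
  ]
}}

```text
clock: 4.93
position: [0.5096, -0.1587, 0.1561]
tcp_rot: [0.502, -0.498, 0.498, -0.502]
force: [0.5, 0.2, -0.4]
opening: 0.0158
```

{"name": "apply_moves", "arguments": {
  "increments": [
    {"offset":[-2,0,0.6],"roll":0},
    {"offset":[-1.5,0,0.4],"roll":0},
    {"offset":[-0.7,0,0],"roll":0},
    {"offset":[0,0,0],"roll":0},
    {"offset":[0,0,0],"roll":0}
  ]
}}

```text
clock: 5.35
position: [0.519, -0.1189, 0.1562]
tcp_rot: [0.503, -0.498, 0.498, -0.502]
force: [-1.0, 0.2, -0.5]
opening: 0.0156
```

```bash
python3 - <<'E'
from go import *
r=np.load("fit.npy")[2]; p=pt(r,[0,-.09,0])[0]
rel(p[0],p[1],.16,r[2])
im,K,T=snap("wrist","w3.png");snap("scene","s3.png");snap("side","d3.png")
for y in(-.09,0,.09):
  for x in(.038,-.038):print(x,y,proj(pt(r,[x,y,.063]),K,T).round(1))
E
```

```text
t 5.35 pos [ 0.519  -0.1189  0.1562] head 0.55 F [-1.   0.2 -0.5] M [-0.05  0.03  0.02] op 0.0156 j [-0.29  0.11  1.49 -0.    1.54  1.27]
roll needed -0.03 offset cm after roll: x 0.01 y -0.38 z 0.12
0.038 -0.09 [[324.5 189.6]]
-0.038 -0.09 [[324.5 308.8]]
0.038 0 [[171.9 189.7]]
-0.038 0 [[184.  308.9]]
0.038 0.09 [[ 19.3 189.8]]
-0.038 0.09 [[ 43.5 309. ]]
```

View pics/w3.png

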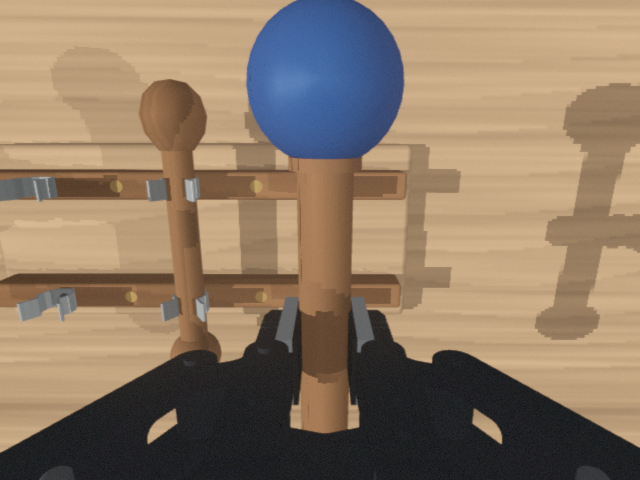

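View pics/d3.png

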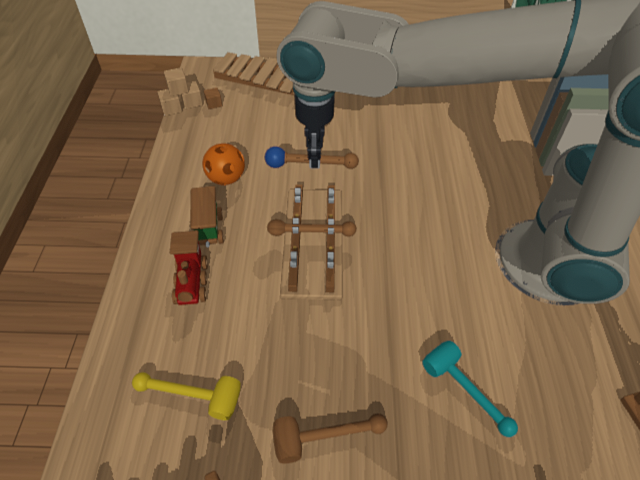

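```bash
python3 - <<'E'
from go import *
r=np.load("fit.npy")[2]; d=snapshot("wrist");K,T=np.array(d["mtx"]),np.array(d["world_from_camera"])
im=cv2.imread("pics/w3.png")[60:380,0:460]
S=1.73;big=cv2.resize(im,None,fx=S,fy=S,interpolation=cv2.INTER_CUBIC)
def mark(l,c):
    u=proj(pt(r,l),K,T)[0];u=((u-[0,60]+.5)*S-.5);cv2.drawMarker(big,tuple(int(round(v)) for v in u),c,cv2.MARKER_CROSS,9,1)
for x in np.arange(-.05,.05,.02):
    for y in(-.009,.009):mark([x,y,.051],(0,255,0))
for x in(.064,-.064):
  for y in np.arange(-.15,.16,.03):mark([x,y,.016],(255,0,0))
for y in(0,.09):
  for x in(.032,.044,-.032,-.044):
    for q in(-.0115,.0115):mark([x,y+q,.067],(0,0,255))
for x in (.047,.029,-.029,-.047):
    mark([x,-.13,.04],(255,255,0));mark([x,-.04,.04],(255,255,0))
cv2.imwrite("pics/w3m.png",big)
E
```

```text
(no output)
```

View pics/w3m.png

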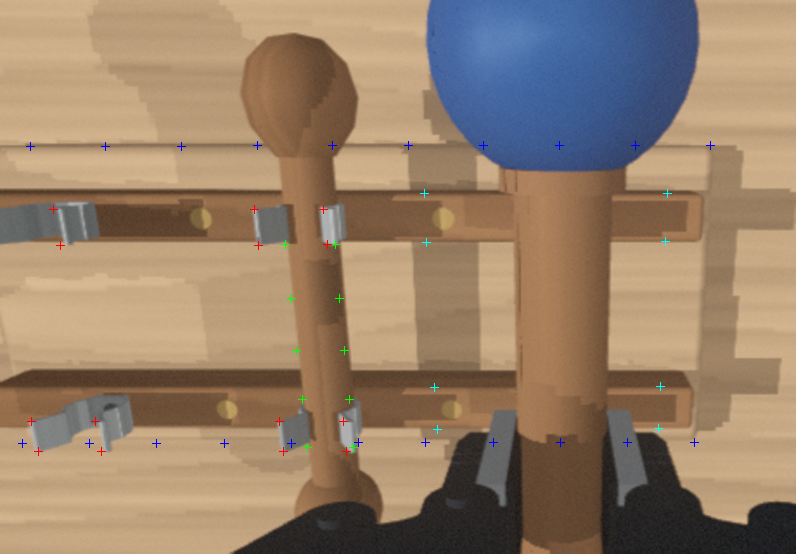

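The beater's clips and the battens match my fit to about 1 mm, and the mallet is held straight. Descending to just above the right-hand clips.

{"name": "apply_moves", "arguments": {
  "increments": [
    {"offset":[0.05,1.5,0.1],"roll":0},
    {"offset":[0,2,0],"roll":0},
    {"offset":[0,2,0],"roll":0},
    {"offset":[0,2,0],"roll":0},
    {"offset":[0,0.8,0],"roll":0}
  ]
}}

```text
clock: 5.97
position: [0.5187, -0.1196, 0.0702]
tcp_rot: [0.503, -0.499, 0.497, -0.501]
force: [-0.0, 0.7, -1.7]
opening: 0.0158
```

```bash
python3 - <<'E'
from go import *
r=np.load("fit.npy")[2]; p=pt(r,[0,-.09,0])[0]
rel(p[0],p[1],.0365,r[2])
im,K,T=snap("wrist","w4.png");im2,_,_=snap("side","d4.png")
im3,_,_=snap("scene","s4.png")
big=np.hstack([cv2.resize(im2[110:310,220:400],(450,500),interpolation=2),cv2.resize(im3[180:310,200:290],(346,500),interpolation=2)])
cv2.imwrite("pics/c4.png",big[:,:,::-1])
E
```

```text
t 5.97 pos [ 0.5187 -0.1196  0.0702] head 0.48 F [-0.   0.7 -1.7] M [-0.01  0.05  0.04] op 0.0158 j [-0.3   0.19  1.58 -0.    1.38  1.27]
roll needed -0.1 offset cm after roll: x -0.07 y 3.37 z 0.16
```

View pics/w4.png

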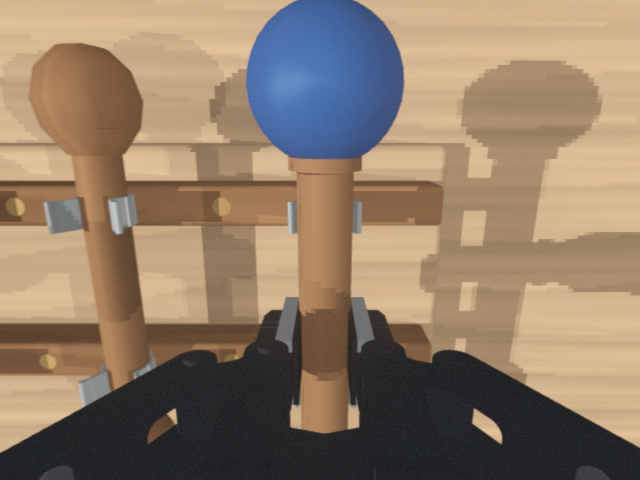

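View pics/c4.png

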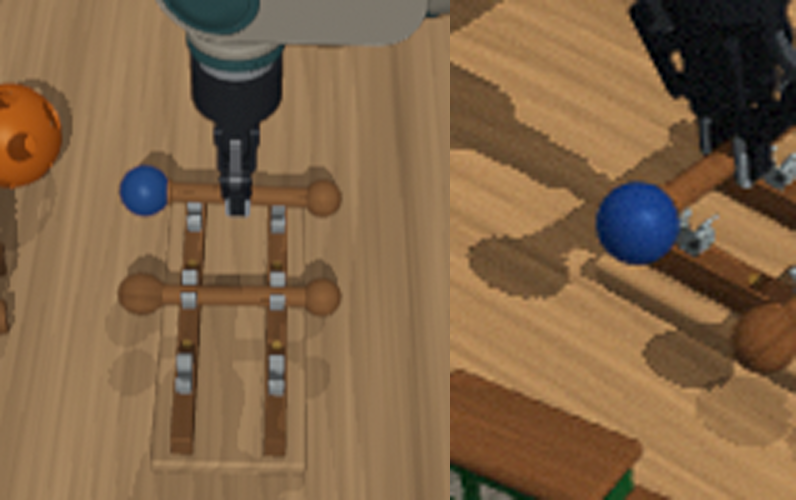

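In the wrist picture the far clip shows equally on both sides of the handle (x 289–299 and 352–362), so the handle is centred. Pressing down.

{"name": "apply_moves", "arguments": {
  "increments": [
    {"offset":[0,0.7,0.1],"roll":0},
    {"offset":[0,0.7,0],"roll":0},
    {"offset":[0,0.4,0],"roll":0},
    {"offset":[0,0.4,0],"roll":0},
    {"offset":[0,0.3,0],"roll":0}
  ]
}}

```text
clock: 6.53
position: [0.5222, -0.1197, 0.0494]
tcp_rot: [-0.502, 0.497, -0.498, 0.503]
force: [-1.3, 0.1, 10.3]
opening: 0.0158
```

{"name": "apply_moves", "arguments": {
  "increments": [
    {"offset":[0,0.3,0],"roll":0},
    {"offset":[0,0.3,0],"roll":0},
    {"offset":[0,0.2,0],"roll":0},
    {"offset":[0,0,0],"roll":0},
    {"offset":[0,0,0],"roll":0}
  ]
}}

```text
clock: 6.95
position: [0.5211, -0.1195, 0.0396]
tcp_rot: [0.503, -0.498, 0.497, -0.502]
force: [2.9, -2.4, -4.3]
opening: 0.0159
```

```bash
cat > look.py <<'E'
from go import *
import sys
y,tag=float(sys.argv[1]),sys.argv[2]
r=np.load("fit.npy")[2]; p=pt(r,[0,y,0])[0]
rel(p[0],p[1],.0365,r[2])
im,K,T=snap("wrist","w%s.png"%tag);im2,_,_=snap("side","d%s.png"%tag)
im3,_,_=snap("scene","s%s.png"%tag)
big=np.hstack([cv2.resize(im2[160:310,240:370],(433,500),interpolation=2),cv2.resize(im3[200:315,225:390],(717,500),interpolation=2)[:,:360]])
cv2.imwrite("pics/c%s.png"%tag,big[:,:,::-1])
E
python3 look.py -.09 5
```

```text
t 6.95 pos [ 0.5211 -0.1195  0.0396] head 0.56 F [ 2.9 -2.4 -4.3] M [-0.39 -0.38  0.08] op 0.0159 j [-0.29  0.23  1.6  -0.    1.31  1.27]
roll needed -0.03 offset cm after roll: x -0.06 y 0.31 z -0.08
```

View pics/c5.png

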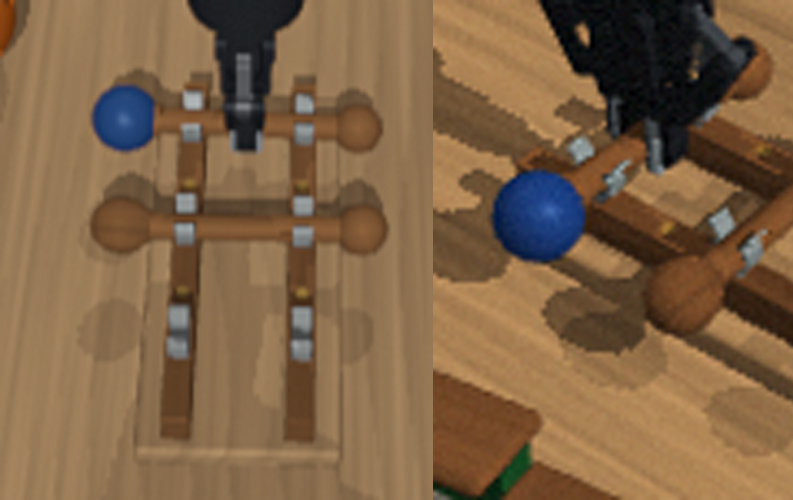

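Both clips have closed: the force swung from +10 to −4 N. Pressing a little further to seat it.

{"name": "apply_moves", "arguments": {
  "increments": [
    {"offset":[0,0.1,0],"roll":0},
    {"offset":[0,0.1,0],"roll":0},
    {"offset":[0,0.1,0],"roll":0},
    {"offset":[0,0,0],"roll":0},
    {"offset":[0,0,0],"roll":0}
  ]
}}

```text
clock: 7.52
position: [0.5213, -0.1195, 0.0378]
tcp_rot: [0.503, -0.498, 0.498, -0.502]
force: [-3.0, -2.2, 3.8]
opening: 0.0159
```

```bash
python3 - <<'E'
from go import *
rel(.52,-.1195,.0365,.01)
E
```

```text
t 7.52 pos [ 0.5213 -0.1195  0.0378] head 0.55 F [-3.  -2.2  3.8] M [-0.34  0.68 -0.06] op 0.0159 j [-0.29  0.23  1.6  -0.    1.31  1.27]
roll needed -0.02 offset cm after roll: x -0.00 y 0.13 z -0.13
```

{"name": "apply_moves", "arguments": {
  "increments": [
    {"offset":[0,0.1,0],"roll":0},
    {"offset":[0,0,0],"roll":0},
    {"offset":[0,0,0],"roll":0},
    {"offset":[0,0,0],"roll":0},
    {"offset":[0,0,0],"roll":0}
  ]
}}

```text
clock: 7.93
position: [0.5215, -0.1195, 0.0376]
tcp_rot: [0.502, -0.497, 0.498, -0.502]
force: [-4.7, -1.2, 9.0]
opening: 0.0164
```

{"name": "apply_moves", "arguments": {
  "increments": [
    {"offset":[0,0,0],"roll":0},
    {"offset":[0,0,0],"roll":0},
    {"offset":[0,0,0],"roll":0},
    {"offset":[0,0,0],"roll":0},
    {"offset":[0,0,0],"roll":0}
  ],
  "fingers": 100
}}

```text
clock: 8.35
position: [0.5212, -0.1192, 0.036]
tcp_rot: [-0.502, 0.498, -0.497, 0.502]
force: [0.4, -0.9, -0.1]
opening: 0.0519
```

{"name": "apply_moves", "arguments": {
  "increments": [
    {"offset":[0,-1,0],"roll":0},
    {"offset":[0,-2.5,0],"roll":0},
    {"offset":[0,-3,0],"roll":0},
    {"offset":[0,-3,0],"roll":0},
    {"offset":[0,-3,0],"roll":0}
  ]
}}

```text
clock: 8.77
position: [0.5211, -0.1192, 0.1634]
tcp_rot: [-0.502, 0.497, -0.498, 0.503]
force: [0.6, -0.7, -0.1]
opening: 0.0516
```

```bash
python3 look.py -.09 6;python3 - <<'E'
from go import *
m=np.load("fit.npy")[1]
rel(m[0],m[1],.2,m[2])
E
```

```text
t 8.77 pos [ 0.5211 -0.1192  0.1634] head 0.56 F [ 0.6 -0.7 -0.1] M [-0.01 -0.01  0.02] op 0.0516 j [-0.29  0.11  1.48  0.    1.56  1.27]
roll needed -0.02 offset cm after roll: x -0.03 y 12.69 z -0.09
t 8.92 pos [ 0.5228 -0.1197  0.1652] head 0.56 F [-0.2  0.8 -0.5] M [-0.   -0.01 -0.02] op 0.0514 j [-0.29  0.11  1.47  0.    1.55  1.27]
roll needed -11.83 offset cm after roll: x -51.30 y -3.48 z 5.37
```

View pics/w6.png

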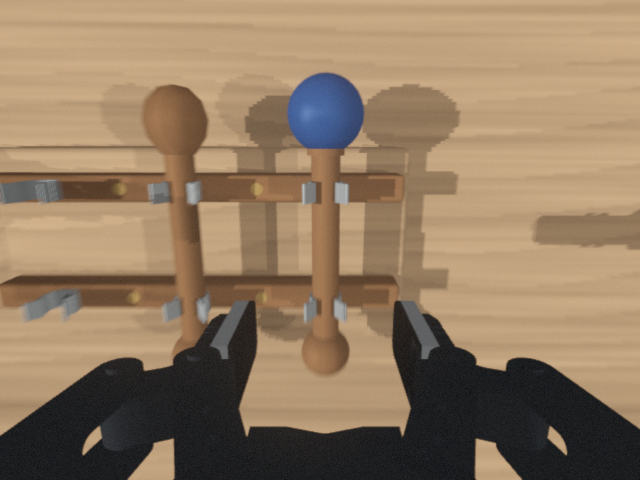

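View pics/c6.png

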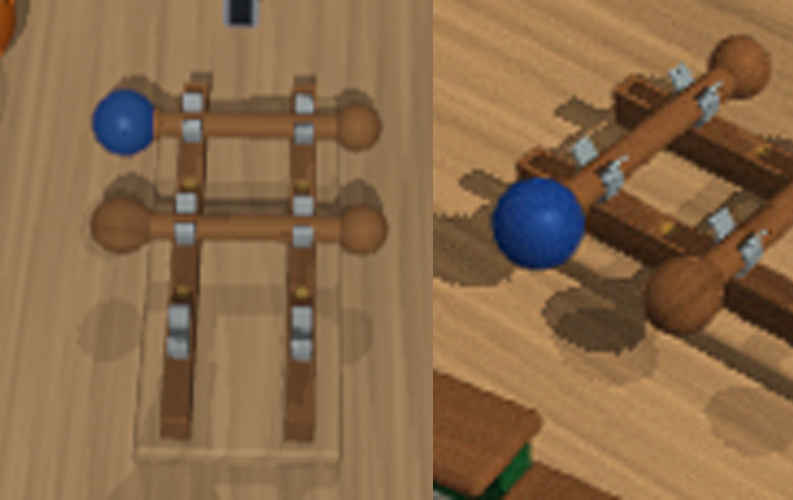

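The ball mallet sits in both right-hand clips at the same height as the beater, with its head on the far side. Next is the barrel mallet: the brown one at side (287,440) and scene (483,364). The yellow one at side (225,398) and the turquoise one at side (442,358) are the excluded look-alikes.

{"name": "apply_moves", "arguments": {
  "increments": [
    {"offset":[0,-0.7,0],"roll":-2.4},
    {"offset":[0,-0.7,0],"roll":-2.4},
    {"offset":[0,-0.7,0],"roll":-2.4},
    {"offset":[0,-0.7,0],"roll":-2.4},
    {"offset":[0,-0.7,0],"roll":-2.3}
  ],
  "fingers": 0
}}

```text
clock: 9.33
position: [0.5208, -0.1192, 0.1956]
tcp_rot: [0.552, -0.443, 0.442, -0.551]
force: [-0.7, -0.2, 0.4]
opening: 0.0852
```

{"name": "apply_moves", "arguments": {
  "increments": [
    {"offset":[-2,0,0.3],"roll":0},
    {"offset":[-4,0,0.4],"roll":0},
    {"offset":[-4,0,0.4],"roll":0},
    {"offset":[-4,0,0.4],"roll":0},
    {"offset":[-4,0,0.4],"roll":0}
  ]
}}

```text
clock: 9.75
position: [0.5, 0.0621, 0.1954]
tcp_rot: [0.552, -0.443, 0.443, -0.551]
force: [0.7, 0.4, -0.2]
opening: 0.0854
```

{"name": "apply_moves", "arguments": {
  "increments": [
    {"offset":[-4,0,0.4],"roll":0},
    {"offset":[-4,0,0.4],"roll":0},
    {"offset":[-4,0,0.4],"roll":0},
    {"offset":[-4,0,0.4],"roll":0},
    {"offset":[-4,0,0.4],"roll":0}
  ]
}}

```text
clock: 10.17
position: [0.4763, 0.2619, 0.1954]
tcp_rot: [0.552, -0.443, 0.443, -0.551]
force: [1.0, 0.5, 0.1]
opening: 0.0852
```

{"name": "apply_moves", "arguments": {
  "increments": [
    {"offset":[-4,0,0.4],"roll":0},
    {"offset":[-4,0,0.4],"roll":0},
    {"offset":[-3,0,0.4],"roll":0},
    {"offset":[-2,0,0.2],"roll":0},
    {"offset":[0,0,0],"roll":0}
  ]
}}

```text
clock: 10.58
position: [0.4612, 0.3934, 0.1945]
tcp_rot: [0.553, -0.442, 0.441, -0.551]
force: [0.3, -0.4, -0.2]
opening: 0.0856
```

```bash
python3 - <<'E'
from go import *
b=np.load("fit.npy")[1]
rel(b[0],b[1],.006,b[2]);im,K,T=snap("wrist","w7.png")
for l in([.082,0,.023],[0,0,.02],[-.076,0,.017]):print(proj(pt(b,l),K,T))
E
```

```text
t 10.58 pos [0.4612 0.3934 0.1945] head 12.7 F [ 0.3 -0.4 -0.2] M [-0.06  0.02  0.  ] op 0.0856 j [0.64 0.3  1.2  0.   1.65 1.99]
roll needed 0.31 offset cm after roll: x 0.13 y 18.85 z 0.37
[[326.77487923 114.25564788]]
[[326.02741738 221.33112461]]
[[325.42985274 306.73538558]]
```

View pics/w7.png

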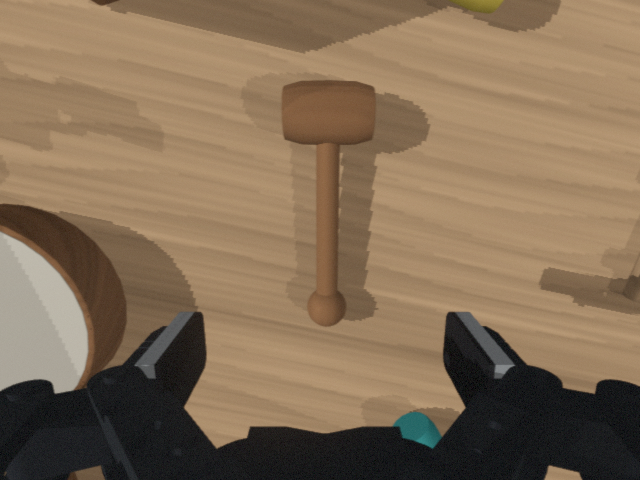

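{"name": "apply_moves", "arguments": {
  "increments": [
    {"offset":[0.15,1,0.35],"roll":0.4},
    {"offset":[0,3,0],"roll":0},
    {"offset":[0,3,0],"roll":0},
    {"offset":[0,3,0],"roll":0},
    {"offset":[0,3,0],"roll":0}
  ]
}}

```text
clock: 11.05
position: [0.4671, 0.3874, 0.064]
tcp_rot: [0.55, -0.445, 0.445, -0.549]
force: [0.9, 1.5, 0.0]
opening: 0.0855
```

{"name": "apply_moves", "arguments": {
  "increments": [
    {"offset":[0,2,0],"roll":0},
    {"offset":[0,2,0],"roll":0},
    {"offset":[0,1.2,0],"roll":0},
    {"offset":[0,0.5,0],"roll":0},
    {"offset":[0,0,0],"roll":0}
  ]
}}

```text
clock: 11.47
position: [0.4665, 0.3881, 0.0079]
tcp_rot: [0.55, -0.445, 0.445, -0.549]
force: [0.1, -0.2, 0.6]
opening: 0.0855
```

```bash
python3 - <<'E'
from go import *
b=np.load("fit.npy")[1]
rel(b[0],b[1],.0065,b[2])
E
```

```text
t 11.47 pos [0.4665 0.3881 0.0079] head 11.99 F [ 0.1 -0.2  0.6] M [ 0.05  0.03 -0.04] op 0.0855 j [ 0.63  0.46  1.38 -0.    1.3   1.99]
roll needed -0.4 offset cm after roll: x -0.49 y 0.14 z -0.04
```

{"name": "apply_moves", "arguments": {
  "increments": [
    {"offset":[-0.45,0.1,0],"roll":-0.3},
    {"offset":[0,0,0],"roll":0},
    {"offset":[0,0,0],"roll":0},
    {"offset":[0,0,0],"roll":0},
    {"offset":[0,0,0],"roll":0}
  ]
}}

```text
clock: 11.88
position: [0.4661, 0.394, 0.009]
tcp_rot: [-0.551, 0.443, -0.443, 0.551]
force: [-0.0, -1.3, 0.5]
opening: 0.0853
```

{"name": "apply_moves", "arguments": {
  "increments": [
    {"offset":[0,0,0],"roll":0},
    {"offset":[0,0,0],"roll":0},
    {"offset":[0,0,0],"roll":0},
    {"offset":[0,0,0],"roll":0},
    {"offset":[0,0,0],"roll":0}
  ],
  "fingers": 255
}}

```text
clock: 12.3
position: [0.4658, 0.3937, 0.0082]
tcp_rot: [0.551, -0.443, 0.443, -0.551]
force: [0.4, -0.0, 1.1]
opening: 0.0259
```

{"name": "apply_moves", "arguments": {
  "increments": [
    {"offset":[0,0,0],"roll":0},
    {"offset":[0,0,0],"roll":0},
    {"offset":[0,0,0],"roll":0},
    {"offset":[0,0,0],"roll":0},
    {"offset":[0,0,0],"roll":0}
  ]
}}

```text
clock: 12.72
position: [0.466, 0.3938, 0.0084]
tcp_rot: [-0.551, 0.443, -0.443, 0.551]
force: [0.8, -0.4, 0.7]
opening: 0.016
```

```bash
python3 - <<'E'
from go import *
b=np.load("fit.npy")[1]
rel(b[0],b[1],.0065,b[2]);snap("wrist","w8.png")
E
```

```text
t 12.72 pos [0.466  0.3938 0.0084] head 12.35 F [ 0.8 -0.4  0.7] M [-0.13 -0.04  0.02] op 0.016 j [ 0.64  0.46  1.37 -0.    1.3   2.  ]
roll needed -0.03 offset cm after roll: x 0.07 y 0.19 z -0.10
```

View pics/w8.png

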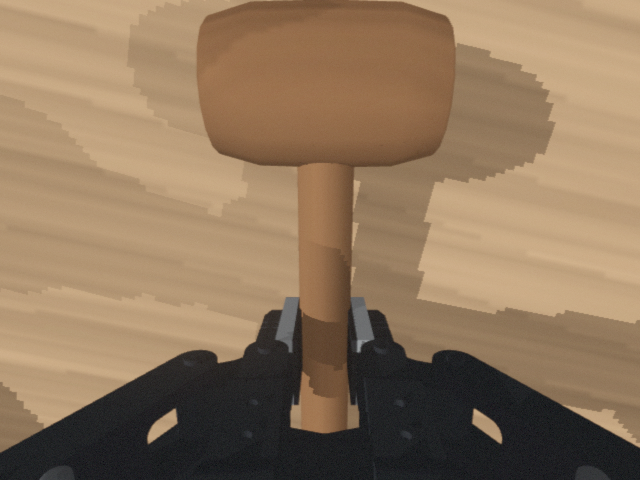

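{"name": "apply_moves", "arguments": {
  "increments": [
    {"offset":[0,-1,0],"roll":0},
    {"offset":[0,-3,0],"roll":0},
    {"offset":[0,-3.5,0],"roll":0},
    {"offset":[0,-3.5,0],"roll":0},
    {"offset":[0,-3,0],"roll":0}
  ]
}}

```text
clock: 13.18
position: [0.4658, 0.3939, 0.1513]
tcp_rot: [-0.55, 0.443, -0.443, 0.551]
force: [-0.0, 0.9, -0.4]
opening: 0.0157
```

{"name": "apply_moves", "arguments": {
  "increments": [
    {"offset":[0,-0.2,0],"roll":2.4},
    {"offset":[0,-0.2,0],"roll":2.4},
    {"offset":[0,-0.2,0],"roll":2.4},
    {"offset":[0,-0.2,0],"roll":2.4},
    {"offset":[0,-0.2,0],"roll":2.2}
  ]
}}

```text
clock: 13.6
position: [0.4656, 0.3937, 0.1588]
tcp_rot: [0.502, -0.498, 0.498, -0.502]
force: [-0.7, -0.3, -0.8]
opening: 0.016
```

```bash
python3 - <<'E'
from go import *
r=np.load("fit.npy")[2]; p=pt(r,[0,.09,0])[0]
rel(p[0],p[1],.16,r[2])
E
```

```text
t 13.6 pos [0.4656 0.3937 0.1588] head 0.44 F [-0.7 -0.3 -0.8] M [ 0.    0.05 -0.01] op 0.016 j [0.64 0.32 1.24 0.   1.58 2.2 ]
roll needed -0.14 offset cm after roll: x 33.32 y -0.12 z 4.94
```

{"name": "apply_moves", "arguments": {
  "increments": [
    {"offset":[1.5,0,0.2],"roll":-0.1},
    {"offset":[3,0,0.5],"roll":0},
    {"offset":[4,0,0.6],"roll":0},
    {"offset":[4,0,0.6],"roll":0},
    {"offset":[4,0,0.6],"roll":0}
  ]
}}

```text
clock: 14.02
position: [0.4924, 0.2276, 0.1587]
tcp_rot: [-0.503, 0.497, -0.497, 0.503]
force: [1.0, -1.0, 0.3]
opening: 0.0158
```

{"name": "apply_moves", "arguments": {
  "increments": [
    {"offset":[4,0,0.6],"roll":0},
    {"offset":[4,0,0.6],"roll":0},
    {"offset":[3.5,0,0.5],"roll":0},
    {"offset":[3,0,0.4],"roll":0},
    {"offset":[2,0,0.3],"roll":0}
  ]
}}

```text
clock: 14.43
position: [0.5186, 0.0616, 0.1589]
tcp_rot: [0.502, -0.497, 0.498, -0.502]
force: [-0.5, 0.1, -1.2]
opening: 0.0157
```

```bash
python3 look.py .09 9
```

```text
t 14.43 pos [0.5186 0.0616 0.1589] head 0.54 F [-0.5  0.1 -1.2] M [-0.02  0.03 -0.01] op 0.0157 j [ 0.05  0.08  1.52 -0.    1.54  1.61]
roll needed -0.04 offset cm after roll: x 0.05 y 12.24 z -0.02
```

View pics/w9.png

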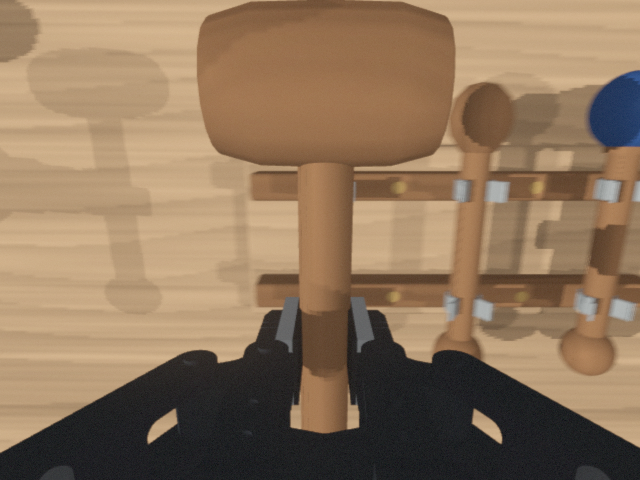

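{"name": "apply_moves", "arguments": {
  "increments": [
    {"offset":[0.1,1.5,0],"roll":0},
    {"offset":[0,2,0],"roll":0},
    {"offset":[0,2,0],"roll":0},
    {"offset":[0,2,0],"roll":0},
    {"offset":[0,1,0],"roll":0}
  ]
}}

```text
clock: 15.0
position: [0.5171, 0.0646, 0.0709]
tcp_rot: [0.504, -0.498, 0.496, -0.502]
force: [-1.0, 0.7, -1.0]
opening: 0.0159
```

```bash
python3 look.py .09 10
```

```text
t 15.0 pos [0.5171 0.0646 0.0709] head 0.74 F [-1.   0.7 -1. ] M [-0.02  0.06 -0.03] op 0.0159 j [0.05 0.16 1.61 0.   1.37 1.61]
roll needed 0.16 offset cm after roll: x 0.36 y 3.44 z 0.12
```

View pics/w10.png

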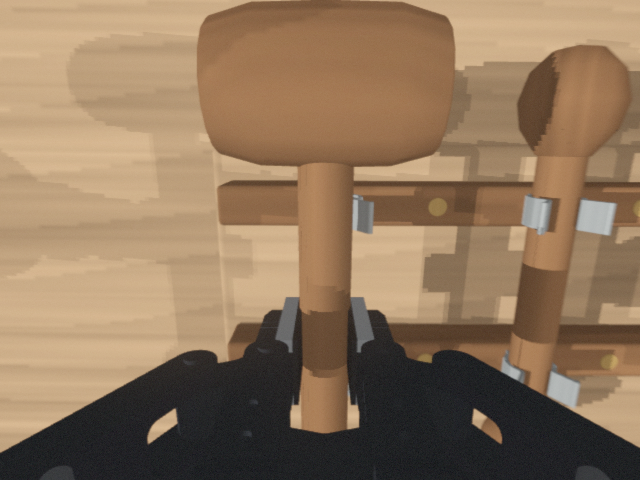

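View pics/c10.png

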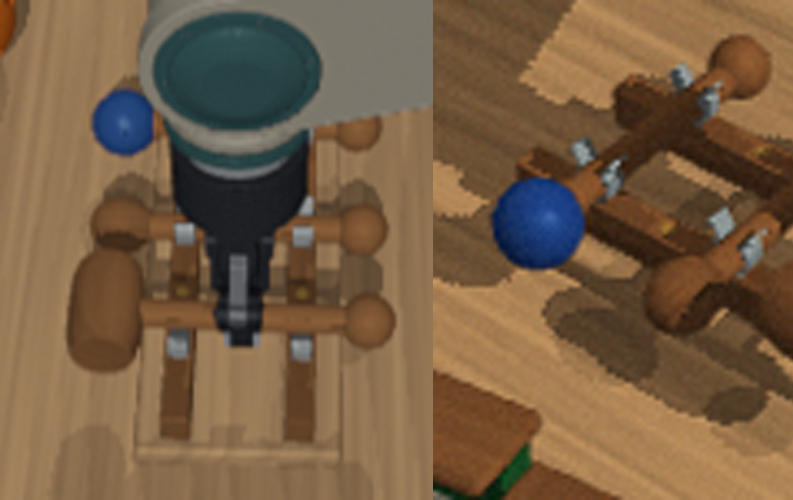

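{"name": "apply_moves", "arguments": {
  "increments": [
    {"offset":[0.4,0,0.15],"roll":0.15},
    {"offset":[0,0,0],"roll":0},
    {"offset":[0,0,0],"roll":0},
    {"offset":[0,0,0],"roll":0},
    {"offset":[0,0,0],"roll":0}
  ]
}}

```text
clock: 15.57
position: [0.5204, 0.0594, 0.0738]
tcp_rot: [-0.502, 0.498, -0.498, 0.502]
force: [0.6, 0.0, -0.8]
opening: 0.0157
```

```bash
python3 look.py .09 11
```

```text
t 15.57 pos [0.5204 0.0594 0.0738] head 0.5 F [ 0.6  0.  -0.8] M [0.03 0.01 0.09] op 0.0157 j [ 0.04  0.16  1.61 -0.    1.37  1.61]
roll needed -0.08 offset cm after roll: x -0.17 y 3.73 z -0.20
```

View pics/w11.png

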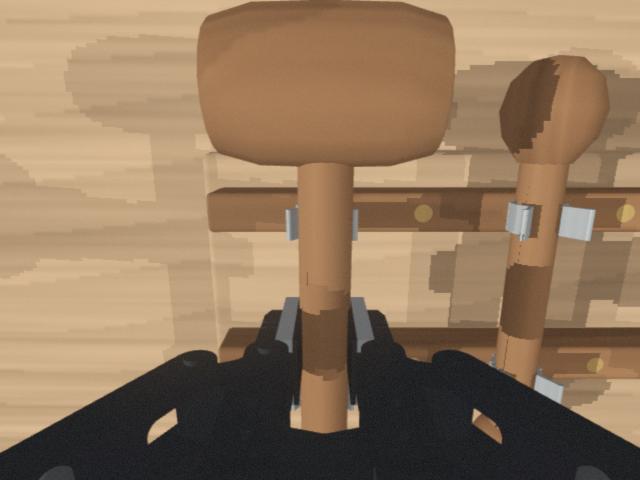

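The jaws now show at x 287–298 and 352–358, about 1 mm off centre. I'll correct by −1 mm while pressing.

{"name": "apply_moves", "arguments": {
  "increments": [
    {"offset":[-0.1,0.5,-0.1],"roll":0},
    {"offset":[0,0.6,0],"roll":0},
    {"offset":[0,0.3,0],"roll":0},
    {"offset":[0,0.2,0],"roll":0},
    {"offset":[0,0,0],"roll":0}
  ]
}}

```text
clock: 16.13
position: [0.5187, 0.0603, 0.0564]
tcp_rot: [0.503, -0.498, 0.497, -0.502]
force: [-0.2, 0.0, -1.2]
opening: 0.0159
```

```bash
python3 look.py .09 12
```

```text
t 16.13 pos [0.5187 0.0603 0.0564] head 0.51 F [-0.2  0.  -1.2] M [-0.01 -0.02 -0.03] op 0.0159 j [ 0.05  0.18  1.62 -0.    1.34  1.61]
roll needed -0.08 offset cm after roll: x -0.08 y 1.99 z -0.03
```

View pics/c12.png

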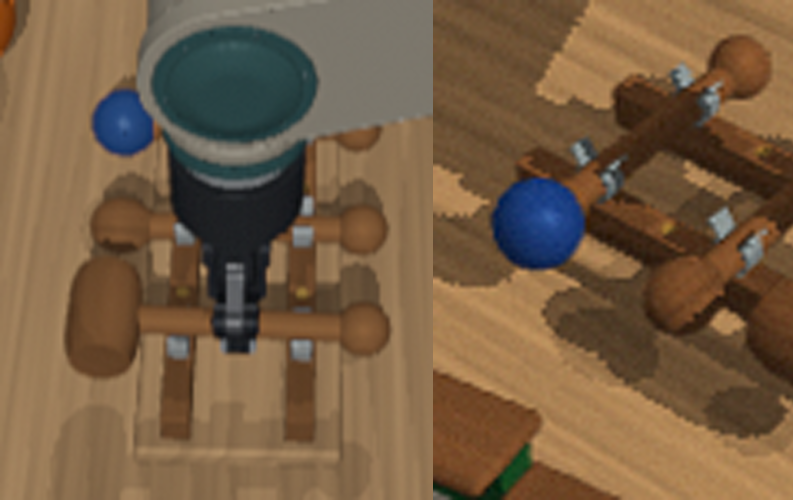

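{"name": "apply_moves", "arguments": {
  "increments": [
    {"offset":[0,0.4,0],"roll":0},
    {"offset":[0,0.4,0],"roll":0},
    {"offset":[0,0.4,0],"roll":0},
    {"offset":[0,0.3,0],"roll":0},
    {"offset":[0,0.2,0],"roll":0}
  ]
}}

```text
clock: 16.7
position: [0.5193, 0.0603, 0.04]
tcp_rot: [-0.502, 0.498, -0.498, 0.502]
force: [2.7, 0.1, 2.9]
opening: 0.0158
```

{"name": "apply_moves", "arguments": {
  "increments": [
    {"offset":[0,0.1,0],"roll":0},
    {"offset":[0,0,0],"roll":0},
    {"offset":[0,0,0],"roll":0},
    {"offset":[0,0,0],"roll":0},
    {"offset":[0,0,0],"roll":0}
  ]
}}

```text
clock: 17.12
position: [0.5193, 0.0604, 0.0396]
tcp_rot: [-0.502, 0.498, -0.498, 0.502]
force: [-0.2, -0.4, 5.4]
opening: 0.0157
```

```bash
python3 look.py .09 13
```

```text
t 17.12 pos [0.5193 0.0604 0.0396] head 0.51 F [-0.2 -0.4  5.4] M [0.03 0.32 0.1 ] op 0.0157 j [ 0.05  0.2   1.63 -0.    1.31  1.61]
roll needed -0.07 offset cm after roll: x -0.07 y 0.31 z -0.09
```

View pics/c13.png

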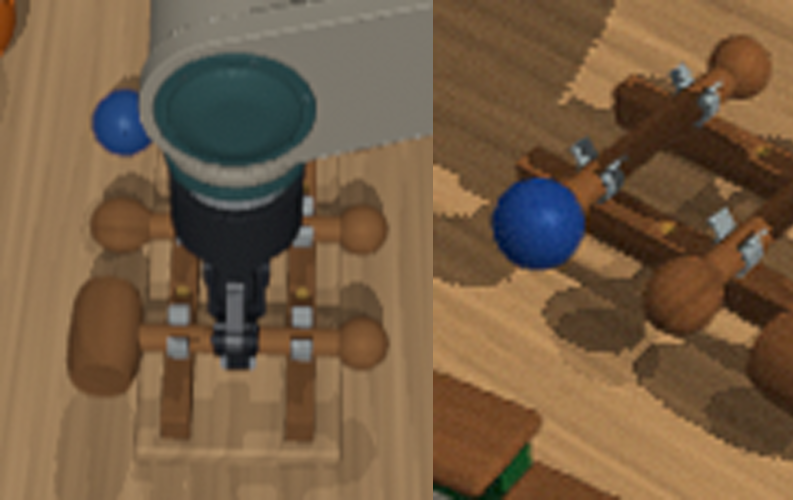

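Both clips have snapped round this handle too. One more small press, then release and retreat.

{"name": "apply_moves", "arguments": {
  "increments": [
    {"offset":[0,0.1,0],"roll":0},
    {"offset":[0,0.1,0],"roll":0},
    {"offset":[0,0,0],"roll":0},
    {"offset":[0,0,0],"roll":0},
    {"offset":[0,0,0],"roll":0}
  ]
}}

```text
clock: 17.68
position: [0.5195, 0.0604, 0.0393]
tcp_rot: [-0.502, 0.498, -0.498, 0.502]
force: [-8.0, -1.2, 17.4]
opening: 0.016
```

{"name": "apply_moves", "arguments": {
  "increments": [
    {"offset":[0,0,0],"roll":0},
    {"offset":[0,0,0],"roll":0},
    {"offset":[0,0,0],"roll":0},
    {"offset":[0,0,0],"roll":0},
    {"offset":[0,0,0],"roll":0}
  ],
  "fingers": 100
}}

```text
clock: 18.1
position: [0.5189, 0.0603, 0.0368]
tcp_rot: [0.502, -0.498, 0.498, -0.502]
force: [0.3, -1.0, 0.5]
opening: 0.0519
```

{"name": "apply_moves", "arguments": {
  "increments": [
    {"offset":[0,-1,0],"roll":0},
    {"offset":[0,-2.5,0],"roll":0},
    {"offset":[0,-3,0],"roll":0},
    {"offset":[0,-3,0],"roll":0},
    {"offset":[0,-3,0],"roll":0}
  ]
}}

```text
clock: 18.52
position: [0.5189, 0.0603, 0.1644]
tcp_rot: [-0.502, 0.498, -0.498, 0.502]
force: [1.7, 0.8, -0.5]
opening: 0.0519
```

{"name": "apply_moves", "arguments": {
  "increments": [
    {"offset":[0,-2,-1],"roll":0},
    {"offset":[0,-2,-2],"roll":0},
    {"offset":[0,0,-3],"roll":0},
    {"offset":[0,0,-3],"roll":0},
    {"offset":[0,0,-2],"roll":0}
  ]
}}

```text
clock: 18.93
position: [0.4074, 0.0594, 0.2032]
tcp_rot: [-0.502, 0.498, -0.498, 0.502]
force: [-0.4, 0.2, 0.2]
opening: 0.0523
```

```bash
python3 look.py .09 14
```

```text
t 18.93 pos [0.4074 0.0594 0.2032] head 0.51 F [-0.4  0.2  0.2] M [ 0.03 -0.02  0.01] op 0.0523 j [ 0.06 -0.27  1.75 -0.    1.66  1.62]
roll needed -0.07 offset cm after roll: x -0.05 y 16.67 z 11.10
```

View pics/w14.png

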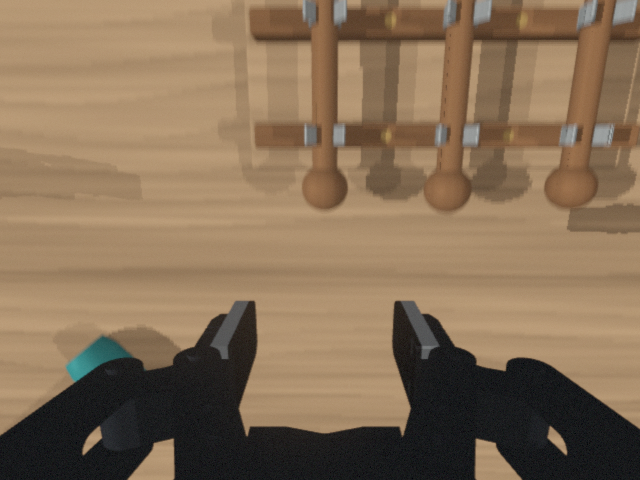

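View pics/d14.png

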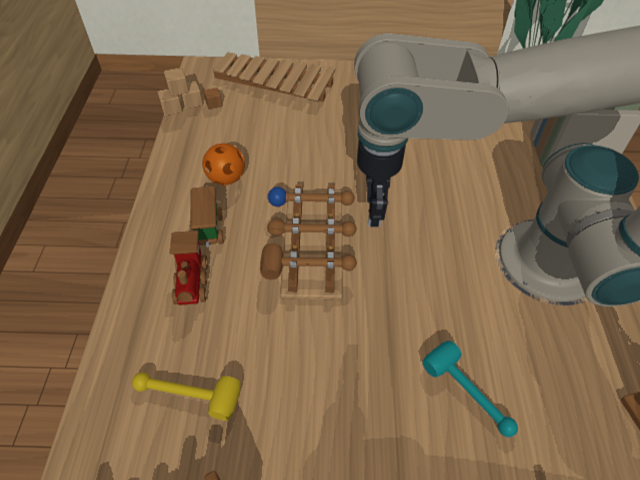

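View pics/s14.png

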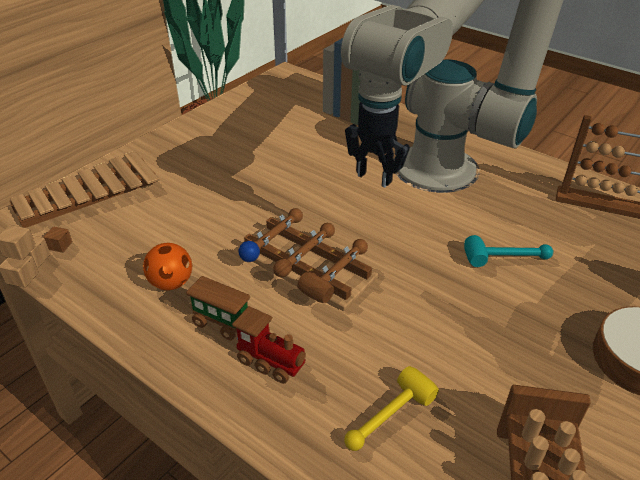

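Everything looks seated. I'll check the heights numerically from both views before handing in.

```bash
python3 - <<'E'
import cv2
s=cv2.imread("pics/s14.png")[200:310,230:390];d=cv2.imread("pics/d14.png")[180:300,250:370]
cv2.imwrite("pics/z1.png",cv2.resize(s,(800,550),interpolation=2));cv2.imwrite("pics/z2.png",cv2.resize(d,(600,600),interpolation=2))
E
```

```text
(no output)
```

View pics/z1.png

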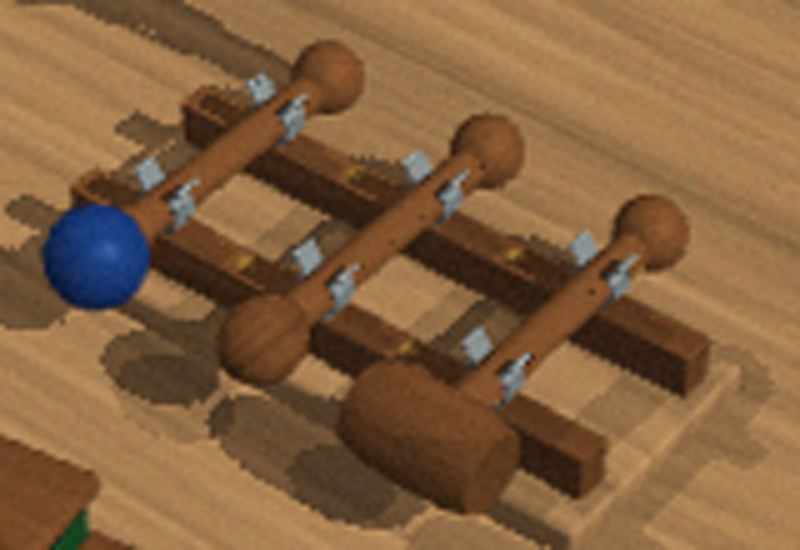

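View pics/z2.png

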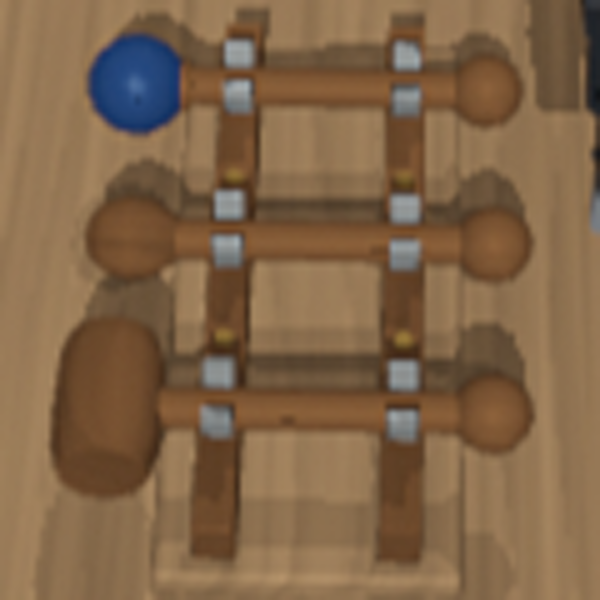

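```bash
python3 - <<'E'
from h import *
C=np.load("cams.npy",allow_pickle=True).item();r=np.load("fit.npy")[2]
S=lambda u:np.array(u)/5+[229.6,199.6];D=lambda u:np.array(u)/5+[249.6,179.6]
M={}
for n,a,b in[("ball_knob",(328,77),(488,89)),("ball_head",(97,257),(136,83)),("egg_knob",(488,151),(496,244)),("barrel_knob",(651,232),(496,412)),("barrel_head",(430,436),(105,406))]:
    q=least_squares(lambda P:np.r_[proj(P,*C["scene"])[0]-S(a),proj(P,*C["side"])[0]-D(b)],[.5,0,.05])
    d=q.x-[r[0],r[1],0];c,s=np.cos(r[2]),np.sin(r[2]);M[n]=np.array([c*d[0]+s*d[1],-s*d[0]+c*d[1],d[2]])
    print(n,(1000*M[n]).round(1),"res",q.fun.round(2))
for n in("ball","barrel"):
    v=M[n+"_head"]-M[n+"_knob"];print(n,"len",np.linalg.norm(v).round(4),"dir deg",np.degrees(np.arctan2(v[1:],v[0])).round(2),"mid",(1000*(M[n+"_knob"]+v*76/158)).round(1))
E
```

```text
ball_knob [-75.2 -91.   52.4] res [-0.03 -0.04 -0.01  0.05]
ball_head [ 84.3 -89.1  54.3] res [ 0.01  0.01  0.   -0.01]
egg_knob [-77.6  -0.4  52.1] res [ 0.02  0.03  0.   -0.03]
barrel_knob [-76.3  89.3  52.4] res [ 0.04  0.06  0.01 -0.07]
barrel_head [84.  91.7 55.2] res [ 0.1   0.13  0.02 -0.17]
ball len 0.1595 dir deg [0.68 0.67] mid [  1.5 -90.1  53.3]
barrel len 0.1604 dir deg [0.87 0.98] mid [ 0.8 90.4 53.8]
```

```bash
python3 -c "
from bench import *
print(finish_job())"
```

```text
the job is handed in; nothing more can be done
None
```

Both mallets are clipped into the rack and the job is handed in. The blue ball mallet is in the right place and the brown barrel mallet in the left, both with their heads away from the robot like the beater's. It took about 19 s on the robot's clock.

My last checks, triangulated from the scene and side cameras:

| | Ball mallet (right) | Barrel mallet (left) | Allowed |
|---|---|---|---|
| Along the handle | 1.5 mm | 0.8 mm | 22 mm |
| Across | 0.1 mm | 0.4 mm | 5 mm |
| Height above seated | 2.3 mm | 2.8 mm | 4 mm |
| Out of line | about 1° | about 1.3° | 4° |

- **Height:** the figures probably read about 1 mm high, because the seated beater's knob also measured 1.1 mm too high.
- **Clips:** the pictures show all four clips closed round the handles.
- **Other things:** the beater, engine, carriage and ball look unmoved by eye in the pictures. I did not measure them.
- **Robot:** it stands clear of everything, with its force reading near zero.
- **Drift:** the arm twice strayed about 5 mm sideways while descending onto the mallets, and about 3.6 mm over the left clips. I saw and corrected this each time before gripping or pressing.

No check failed.

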